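# Lock the vial carousel with its spring clip

## Task

Lock the vial carousel onto its drive: take the large open spring clip from the tray and push it sideways, mouth first, onto the neck of the spindle until it snaps fully home around the neck, then let go of it. Leave the small clip and the closed collar where they are in the tray.

Things in the scene. Friction and masses are not known exactly. Their poses are not given: they have to be found in the camera images.
- clip: Large open steel clip, 8 mm thick, flat in the tray. Origin: underside, centre of the 26 mm seat; +x out of the mouth. Mouth 40 mm wide inside (56 outside) at x=+30; sprung 16 mm gap at x=+12; bar closes the seat at x=-13. A 5 to 15 N push spreads it. Grip post 14 x 14 mm at x=-37 rises to 62 mm above the underside: grip it with fingertips at least 28 mm above it to clear the spindle's cap.
- groove (a point): Spindle neck (wide groove) at the middle of the fixed round carousel of ten amber vials, 176 mm wide. Point: on the vertical axis at mid-neck, 106 mm above the bench. Neck 24 mm in diameter, 22 mm tall (11 up, 11 down), between a 60 mm hub and a 36 mm cap whose top is 16 mm above the point. Vial caps end 16 mm below the point, so the clip can be pushed on from any side.
- small_clip: Bystander in the tray: a like open steel clip with the same grip post at x=-37 mm, but its mouth is only 18 mm wide inside (34 outside), too small for the spindle. Origin: underside, centre of its opening; +x out of its mouth.
- collar: Bystander in the tray: a closed round steel ring, 43 mm outside, no mouth, with the same grip post at x=-37 mm. Origin: underside, the ring's centre.

How it is judged:
By the outcome, as a careful person would: the job done as asked, in the order asked, and still so for the second after the job is handed in, with the robot touching nothing.
It also fails if it takes over 38 s, if anything falls off the work surface, if the arm or the gripper's body presses on something with over 40 N, if the wrist force passes 120 N, or if a joint passes its speed limit or range.

## Robot

A 7-joint arm with a two-finger parallel gripper is mounted at the origin on the work surface. World frame = base frame: x ahead of the robot, y to its left, z up, the work surface at z = 0. Lengths are in m, angles in rad, forces in N, time in s.
With the tool pointing down it reaches from about 0.35 to 0.9 m from the base axis. Payload 8.1 kg.
Tool frame: the origin (TCP) lies at the very end of the fingers, on their centre line; the grasp point (between the pads) lies 19 mm behind it; z points along the fingers, y is the line along which they close (so a half turn about z gives the same grasp; the last joint's range is limited). The gripper opens to 92 mm and grips with 3 to 60 N. Pads are 19 mm wide; open, the fingers measure 130 mm over their backs; the gripper's body (75 mm by 190 mm) begins 47 mm behind the grasp point.
Start: joints at [-1.431, 0.434, 0.025, 1.573, -0.012, 1.134, -0.075], TCP at [0.15, 0.607, 0.227] pointing down, gripper open.
Joint ranges: [-2.62, 2.62], [-0.44, 2.09], [-1.27, 1.32], [0.08, 2.57], [-1.32, 4.46], [0.12, 2], [-2.74, 2.74]. Speed limits (rad/s): [2.22, 2.22, 3.01, 3.01, 3.14, 3.14, 3.14].

## Interface

Orientations are given as a rotation vector (axis times angle).
In Python, from cell import arm gives the robot as it stands.
- The arm moves only by the tool jog_arm, never from a script. Its argument "rows" is a list of rows, each a list of 3 entries, a list of its own where there are three numbers: the shift along the world's x, y, z in cm, then the turn, a rotation vector about the world's x, y, z in degrees, then the opening, from 0 (shut) to 1 (fully open). A call has 1 to 8 rows; each row is the pose to reach, as a shift and turn from the pose commanded when the call began; what a row does not reach only later rows make up. A row lasts 1/8 s, in which the tool goes at most 62.5 mm and 10.7 degrees, less where a joint would pass 70% of its speed; a pose out of reach is approached as far as the arm can. A call with a gripper value outside its range is refused whole. The fingers move at their own pace and stop on an object; "newtons" is the grip in N (left out, the last holds). Time passes only in rows, so rows that repeat a pose let the fingers close. It gives the time, the measured TCP pose, the force, the opening and the grip force at its end, in the units of the state.
- arm.observe(): the state, without advancing time (a new reading comes with each control period).
- arm.get_image(name): name is "scene" or "top" or "wrist"; returns a dict with "img" (400x640x3 uint8, red, green, blue), "depth" (400x640 float32, m along the optical axis (not along the pixel's ray), 0 where there is no reading), "fx", "fy", "cx", "cy" (pixels), "dist_coeffs" ([k1, k2, p1, p2, k3] as OpenCV has them; the pictures are not rectified), "rvec" (rotation vector, rad) and "tvec" (3), from world to camera coordinates, as OpenCV has them; the wrist camera has in their place "mount" (4x4, takes a point from camera to tool coordinates, whose origin is the TCP and whose axes are the flange's). Camera axes: x right, y down, z forward; pixel columns grow to the right and rows downward; lengths in m; the calibration is good to about 2 mm. A picture is of the moment at which its call begins: read the wrist's pose just before it.
- arm.sign_off(): hands the job in; it is judged then, once.
The state is a dict: "clock": time; "joints": joint angles; "dq": joint speeds; "joint_efforts": joint torques, N m; "position": TCP position; "ee_rot": TCP orientation; "force": force on the tool from outside, world axes, zero at the start; "ft_torque": the same for the moment, N m; "width": opening from 0.0 (shut) to 1.0 (fully open); "gripper_force": force on a finger pad.
Only numpy, scipy, OpenCV 4.12 (cv2) and the standard library are available. Lean on these libraries where they do the work, as an engineer would, in place of code of your own. Each camera call takes 0.05 s, during which the arm holds its last target. There are 200 camera calls.

## Working session

There is one attempt and no reset: what is moved stays moved. The work goes in short steps, Python scripts to look and compute and a tool call to move; the robot and the scene stay as the last step left them, time stands still between calls to the robot, and variables do not carry over. Pictures are saved under pics/ and viewed, at most 10 in all, crops included, and the job is handed in when it is done.

Besides the shell and the picture viewer there is one more tool, called after ">>>" as name([rows], argument=value, ...), one row to a line, values as JSON. jog_arm: Moves the arm, as the interface text tells. Its arguments: {"type":"object","properties":{"rows":{"type":"array","items":{"type":"array"}},"newtons":{"type":"number"}},"required":["rows"]}

```bash
mkdir -p pics; cat > h.py <<'E'
import numpy as np, cv2
from cell import arm
from scipy.spatial.transform import Rotation as R
def cam(n):
    s=arm.observe(); d=arm.get_image(n)
    K=np.array([[d['fx'],0,d['cx']],[0,d['fy'],d['cy']],[0,0,1]]);D=np.array(d['dist_coeffs'],float)
    if n=='wrist':
        T=np.eye(4);T[:3,:3]=R.from_rotvec(s['ee_rot']).as_matrix();T[:3,3]=s['position'];T=T@np.array(d['mount'])
    else:
        T=np.eye(4);T[:3,:3]=R.from_rotvec(np.ravel(d['rvec'])).as_matrix();T[:3,3]=np.ravel(d['tvec']);T=np.linalg.inv(T)
    return d,K,D,T
def ray(c,uv,z):
    d,K,D,T=c
    p=cv2.undistortPoints(np.array(uv,float).reshape(-1,1,2),K,D)[:,0]
    v=np.c_[p,np.ones(len(p))]@T[:3,:3].T; o=T[:3,3]
    return o+v*((z-o[2])/v[:,2])[:,None]
def cloud(c):
    d,K,D,T=c
    g=np.stack(np.meshgrid(np.arange(640),np.arange(400)),-1).reshape(-1,1,2).astype(float)
    p=cv2.undistortPoints(g,K,D)[:,0]
    P=np.c_[p,np.ones(len(p))]*d['depth'].reshape(-1,1)
    W=P@T[:3,:3].T+T[:3,3]; W[d['depth'].ravel()==0]=np.nan
    return W.reshape(400,640,3)
E
python3 - <<'E'
from h import *
print({k:np.round(v,3) for k,v in arm.observe().items()})
a=cam('top');b=cam('scene')
cv2.imwrite('pics/top.png',a[0]['img'][...,::-1]);cv2.imwrite('pics/scene.png',b[0]['img'][...,::-1])
np.save('top.npy',cloud(a)); print(a[3],b[3])
E
```

```text
{'clock': np.float64(0.0), 'joints': array([-1.431,  0.435,  0.025,  1.574, -0.012,  1.134, -0.075]), 'dq': array([ 0.002, -0.   ,  0.   , -0.001,  0.   ,  0.001, -0.   ]), 'joint_efforts': array([-0.0000e+00, -6.6786e+01,  9.8500e-01, -3.1445e+01, -6.1000e-02,
        4.3000e-02,  0.0000e+00]), 'position': array([0.15 , 0.606, 0.226]), 'ee_rot': array([-3.810e-01, -3.118e+00,  2.000e-03]), 'force': array([ 0.706,  0.   , -0.447]), 'ft_torque': array([-0.061,  0.022, -0.057]), 'gripper_force': np.float64(0.0), 'width': np.float64(0.997)}
[[ 2.40095217e-02 -9.98302246e-01  5.30675779e-02  5.19073004e-01]
 [-9.99711720e-01 -2.39683826e-02  1.41159642e-03  6.76559891e-02]
 [-1.37255861e-04 -5.30861714e-02 -9.98589926e-01  8.93689787e-01]
 [ 0.00000000e+00  0.00000000e+00  0.00000000e+00  1.00000000e+00]] [[ 0.87096384  0.36586949 -0.32796572  0.96345655]
 [ 0.49113173 -0.62849554  0.60314425 -0.672083  ]
 [ 0.01454708 -0.6863912  -0.727087    0.98907801]
 [ 0.          0.          0.          1.        ]]
```

View pics/top.png

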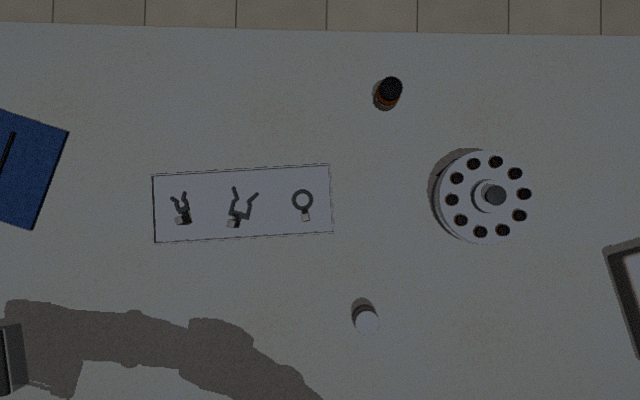

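View pics/scene.png

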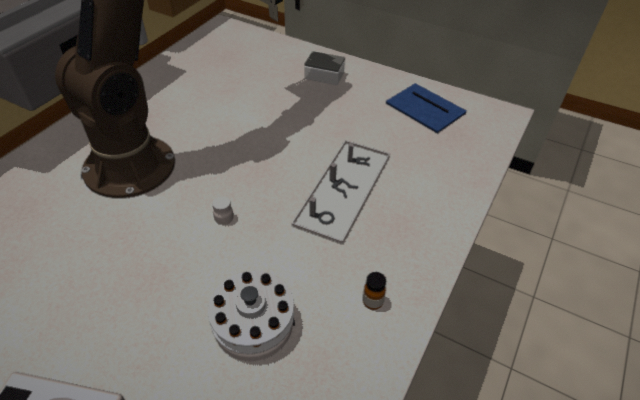

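The top view shows the large clip at about (240,207) px: its post is near (234,222) and its mouth tips are at (235,188) and (258,194). The small clip is at (181,208), the collar at (303,205) and the spindle cap at (495,195).

```bash
python3 - <<'E'
from h import *
c=cam('top');W=cloud(c);img=c[0]['img'];g=cv2.cvtColor(img,cv2.COLOR_RGB2GRAY)
print('tray z',np.nanmedian(W[180:230,265:285,2]),'bench',np.nanmedian(W[300:310,400:420,2]))
w=W[175:240,215:270]
for lo,hi in((.045,.09),):
  m=(w[...,2]>lo)&(w[...,2]<hi);p=w[m];print(m.sum(),np.median(p,0),p.min(0),p.max(0)); ys,xs=np.nonzero(m);print(xs.mean()+215,ys.mean()+175)
z0=np.nanmedian(W[180:230,265:285,2])
print('tips',ray(c,[[235,188],[258,194]],z0+.008))
w=W[140:250,425:545];m=(w[...,2]>.113)&(w[...,2]<.14);p=w[m];print('cap',m.sum(),p.mean(0),(p.min(0)+p.max(0))/2,np.median(p[:,2]),np.ptp(p,axis=0))
m=(w[...,2]>.02);p=w[m];print('carousel',(p.min(0)+p.max(0))/2,np.ptp(p,axis=0))
cv2.imwrite('pics/crop.png',cv2.resize(cv2.convertScaleAbs(img[165:245,150:335,::-1],alpha=1.6),None,fx=4.3,fy=4.3,interpolation=cv2.INTER_CUBIC))
E
```

```text
tray z 0.0020476503415518543 bench -0.001051605097051156
71 [0.52113363 0.23238393 0.06296583] [0.51362751 0.22612263 0.04609117] [0.52867115 0.2419083  0.06635148]
231.0845070422535 223.0845070422535
tips [[0.59137084 0.23743117 0.01004765]
 [0.58045211 0.191096   0.01004765]]
cap 327 [ 0.58105708 -0.23910878  0.12088122] [ 0.58105556 -0.24012087  0.11985281] 0.12094229720237126 [0.03520287 0.03604235 0.01008068]
carousel [ 0.58128285 -0.24095948  0.07244842] [0.17468499 0.17626988 0.10488944]
```

View pics/crop.png

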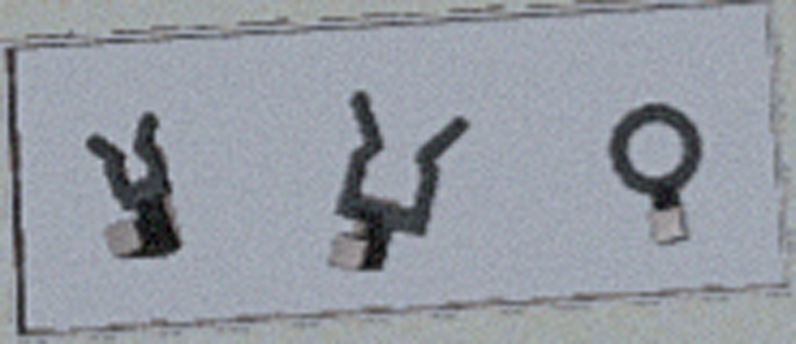

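The clip yaw is about -14° and its post is at (0.521, 0.2325). The groove axis is at (0.581, -0.2395). I'll grip the post along the clip's x axis, so I turn the tool by -90°.

>>> jog_arm([
  [[4.2, -4.2, 0], [0, 0, -10], 0.6],
  [[8.4, -8.4, 0], [0, 0, -20], 0.6],
  [[12.6, -12.6, 0], [0, 0, -30], 0.6],
  [[16.8, -16.8, 0], [0, 0, -40], 0.6],
  [[21, -21, 0], [0, 0, -50], 0.6],
  [[25.2, -25.2, -1], [0, 0, -60], 0.6],
  [[29.4, -29.4, -2], [0, 0, -70], 0.6],
  [[33.0, -33.2, -3], [0, 0, -80], 0.6],
])

```text
clock: 1.15
position: [0.4816, 0.2729, 0.1965]
ee_rot: [2.303, 2.137, 0.0]
force: [-0.1, 1.0, -0.2]
width: 0.599
gripper_force: 0.0
```

>>> jog_arm([
  [[4, -4, -3], [0, 0, -10], 0.6],
  [[4.1, -4.2, -5], [0, 0, -10], 0.6],
  [[4.1, -4.2, -5], [0, 0, -10], 0.6],
  [[4.1, -4.2, -5], [0, 0, -10], 0.6],
])

```text
clock: 1.65
position: [0.5211, 0.2337, 0.1473]
ee_rot: [-2.472, -1.938, -0.001]
force: [-1.2, 0.9, -0.6]
width: 0.602
gripper_force: 0.0
```

```bash
python3 - <<'E'
from h import *
s=arm.observe();print(s['clock'],s['position'],R.from_rotvec(s['ee_rot']).as_matrix().round(3),s['width'],s['joints'].round(2) if hasattr(s['joints'],'round') else s['joints'])
c=cam('wrist');cv2.imwrite('pics/w1.png',c[0]['img'][...,::-1]);W=cloud(c);np.save('w1.npy',W)
m=(W[...,2]>.055)&(W[...,2]<.075)&(np.hypot(W[...,0]-.521,W[...,1]-.2325)<.03)
p=W[m];print(m.sum())
if m.sum():
  print(p.mean(0),(p.min(0)+p.max(0))/2,np.median(p[:,2]),cv2.minAreaRect((p[:,:2]*1000).astype(np.float32)))
E
```

```text
1.65 [0.52109058 0.23365997 0.14733279] [[ 0.239  0.971  0.   ]
 [ 0.971 -0.239  0.001]
 [ 0.001  0.    -1.   ]] 0.6019163245690081 [-0.86  0.45  0.48  1.83 -0.26  0.92 -0.5 ]
307
[0.52179245 0.23569529 0.06538346] [0.52175827 0.23471803 0.06172004] 0.06627435675599616 ((521.3492431640625, 234.46534729003906), (14.420555114746094, 13.85843563079834), 75.40520477294922)
```

View pics/w1.png

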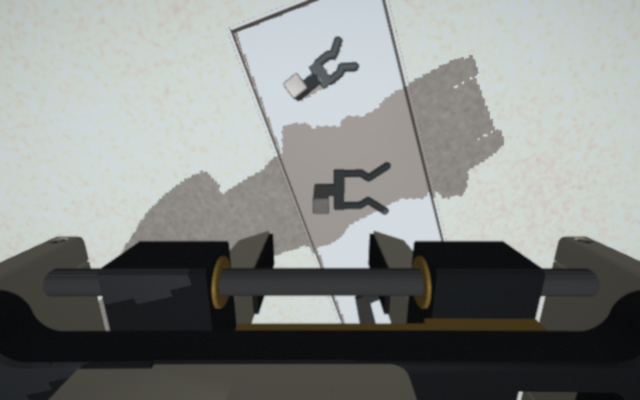

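The wrist view shows the post at about (320,200) px, with the bar vertical and the mouth to the right, so the yaw is aligned. The cloud puts the post at (0.5215, 0.2348). I'll descend and grip.

>>> jog_arm([
  [[0, 0.1, -5], [0, 0, 0], 0.6],
  [[0, 0.1, -9], [0, 0, 0], 0.6],
  [[0, 0.1, -11.1], [0, 0, 0], 0.6],
  [[0, 0.1, -11.1], [0, 0, 0], 0.6],
  [[0, 0.1, -11.1], [0, 0, 0], 0.1],
  [[0, 0.1, -11.1], [0, 0, 0], 0.1],
  [[0, 0.1, -11.1], [0, 0, 0], 0.1],
  [[0, 0.1, -11.1], [0, 0, 0], 0.1],
], newtons=50)

```text
clock: 2.7
position: [0.5215, 0.2338, 0.0362]
ee_rot: [2.474, 1.936, 0.001]
force: [-0.0, -0.5, 0.1]
width: 0.21
gripper_force: 0.0
```

>>> jog_arm([
  [[0, 0, 0], [0, 0, 0], 0.1],
  [[0, 0, 0], [0, 0, 0], 0.1],
  [[0, 0, 3], [0, 0, 0], 0.1],
  [[0, 0, 8], [0, 0, 0], 0.1],
  [[0, 0, 14], [0, 0, 0], 0.1],
  [[0, 0, 14], [0, 0, 0], 0.1],
])

```text
clock: 3.45
position: [0.524, 0.2345, 0.18]
ee_rot: [2.474, 1.935, 0.012]
force: [-0.6, -0.0, -2.0]
width: 0.148
gripper_force: 50.0
```

>>> jog_arm([
  [[-0.8, -5.5, 0], [0, 0, 0], 0.1],
  [[-1.6, -11, 0], [0, 0, 0], 0.1],
  [[-2.4, -16.5, 0], [0, 0, 0], 0.1],
  [[-3.2, -22, 0], [0, 0, 0], 0.1],
  [[-4, -27.5, 0], [0, 0, 0], 0.1],
  [[-4.8, -33, 0], [0, 0, 0], 0.1],
  [[-5.4, -38.5, 0], [0, 0, 0], 0.1],
  [[-5.9, -43.5, 0], [0, 0, 0], 0.1],
])

```text
clock: 4.45
position: [0.4611, -0.2029, 0.1747]
ee_rot: [-2.474, -1.935, 0.001]
force: [0.8, 0.1, -1.4]
width: 0.149
gripper_force: 50.0
```

>>> jog_arm([
  [[0, -0.9, 0], [0, 0, 0], 0.1],
  [[0, -0.9, 0], [0, 0, 0], 0.1],
  [[0, -0.9, 0], [0, 0, 0], 0.1],
])

```text
clock: 4.82
position: [0.4624, -0.2086, 0.1751]
ee_rot: [-2.471, -1.938, 0.0]
force: [-0.2, 0.2, -0.4]
width: 0.15
gripper_force: 50.0
```

```bash
python3 - <<'E'
from h import *
s=arm.observe();print(s['clock'],s['position'],R.from_rotvec(s['ee_rot']).as_matrix().round(3).tolist(),s['force'],s['joints'])
c=cam('wrist');cv2.imwrite('pics/w2.png',c[0]['img'][...,::-1]);W=cloud(c)
t=cam('top');V=cloud(t)
for n,W in(('w',W),('t',V)):
  m=(W[...,2]>.113)&(W[...,2]<.13)&(np.hypot(W[...,0]-.581,W[...,1]+.2395)<.026);p=W[m]
  print(n,m.sum(),p.mean(0),(p.min(0)+p.max(0))/2,np.ptp(p,axis=0),np.median(p[:,2])) if m.sum() else 0
W=cloud(c)
y=R.from_rotvec(s['ee_rot']).as_matrix()[:,1]
# clip points in tool-aligned frame
for n,Q in(('w',W),('t',V)):
  d=Q-np.array(s['position']);a=d@y;b=d@np.cross([0,0,1],y)
  m=(d[...,2]>-.05)&(d[...,2]<-.015)&(a>.015)&(a<.085)&(abs(b)<.035)
  print(n,m.sum())
  if m.sum(): print('z',np.percentile(d[m][:,2],[5,50,95]),'a',a[m].min(),a[m].max(),'b',b[m].min(),b[m].max())
cv2.imwrite('pics/t2.png',cv2.resize(t[0]['img'][130:260,380:560,::-1],None,fx=4,fy=4))
E
```

```text
4.825 [ 0.46237118 -0.20858626  0.17511875] [[0.239, 0.971, -0.001], [0.971, -0.239, 0.001], [0.001, -0.001, -1.0]] [-0.16589735  0.24057621 -0.39965773] [-0.17263788  0.33171311  0.63683211  1.95983584 -0.24496051  0.92756386
  0.34586809]
w 1708 [ 0.58085098 -0.23832768  0.12341459] [ 0.581699   -0.23960855  0.12249382] [0.03582674 0.03667745 0.00626639] 0.12356772934905975
t 327 [ 0.5811163  -0.23917702  0.12091063] [ 0.58103519 -0.24066637  0.12073486] [0.03509929 0.03578238 0.00852253] 0.12101536305951222
w 1497
z [-0.02710562 -0.023898   -0.0225741 ] a 0.015002643905225033 0.07117316684431496 b -0.008420592193899998 0.028927949851842473
t 260
z [-0.0296104  -0.02641664 -0.02384535] a 0.015067051945161511 0.0709863803203714 b -0.025741828828005447 0.028336613176176077
```

View pics/w2.png

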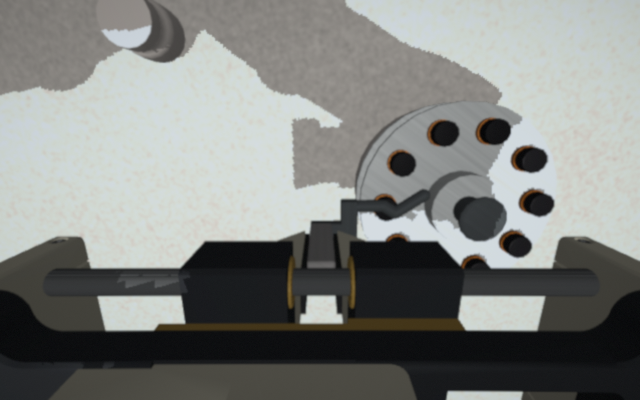

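>>> jog_arm([
  [[0, -0.2, -2], [0, 0, 0], 0.1],
  [[0, -0.2, -4], [0, 0, 0], 0.1],
  [[0, -0.2, -4], [0, 0, 0], 0.1],
  [[0, -0.2, -4], [0, 0, 0], 0.1],
], newtons=60)

```text
clock: 5.42
position: [0.4627, -0.212, 0.1363]
ee_rot: [2.473, 1.937, 0.001]
force: [0.6, 0.0, -0.8]
width: 0.146
gripper_force: 60.0
```

```bash
python3 - <<'E'
from h import *
s=arm.observe();print(s['clock'],s['position'])
t=cam('top');c=cam('wrist')
P=np.array(s['position']);u=np.array([.971,-.239,0]);n=np.array([.239,.971,0])
for k,cc in(('t',t),('w',c)):
  V=cloud(cc);d=V-P;a=d@u;b=d@n
  m=(d[...,2]>-.034)&(d[...,2]<-.018)&(a>.02)&(a<.08)&(abs(b)<.035)
  print(k,m.sum(),np.percentile(d[m][:,2],[5,50,95]),a[m].max(),b[m].min(),b[m].max())
b=cam('scene');i=b[0]['img'][230:370,190:330,::-1];cv2.imwrite('pics/s2.png',cv2.resize(i,None,fx=4,fy=4,interpolation=cv2.INTER_CUBIC))
E
```

```text
5.425 [ 0.46272958 -0.21203758  0.13632904]
t 196 [-0.02935596 -0.02638255 -0.02417201] 0.07021482447926299 -0.023639247363961276 0.027770612652677006
w 1236 [-0.02693466 -0.02377122 -0.02243914] 0.07168635979458518 -0.008641974574783244 0.028678262231948994
```

View pics/s2.png

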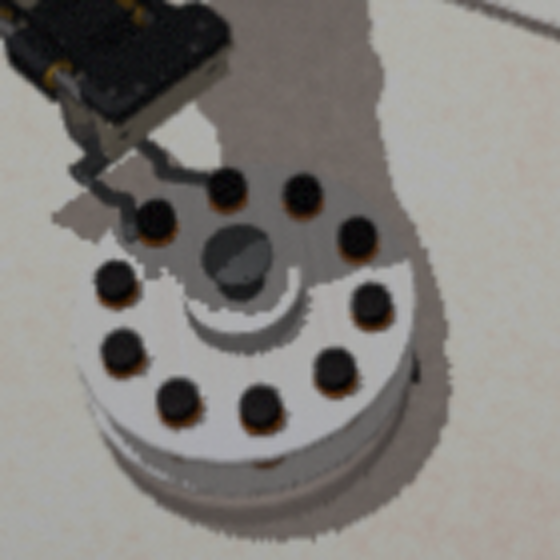

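The scene view shows the clip level with the neck and its mouth facing the spindle cap squarely. I'll push in along the clip axis.

>>> jog_arm([
  [[1.5, -0.35, 0], [0, 0, 0], 0.1],
  [[3, -0.75, 0], [0, 0, 0], 0.1],
  [[4, -1, 0], [0, 0, 0], 0.1],
  [[5, -1.2, 0], [0, 0, 0], 0.1],
  [[5.6, -1.35, 0], [0, 0, 0], 0.1],
  [[6.1, -1.5, 0], [0, 0, 0], 0.1],
  [[6.1, -1.5, 0], [0, 0, 0], 0.1],
])

```text
clock: 6.45
position: [0.5231, -0.2268, 0.1354]
ee_rot: [-2.473, -1.936, 0.0]
force: [-0.1, 1.2, -2.1]
width: 0.149
gripper_force: 60.0
```

>>> jog_arm([
  [[0.5, -0.1, 0], [0, 0, 0], 0.1],
  [[1, -0.25, 0], [0, 0, 0], 0.1],
  [[1.5, -0.35, 0], [0, 0, 0], 0.1],
  [[2.0, -0.5, 0], [0, 0, 0], 0.1],
  [[2.2, -0.52, 0], [0, 0, 0], 0.1],
  [[2.2, -0.52, 0], [0, 0, 0], 0.1],
  [[2.2, -0.52, 0], [0, 0, 0], 0.1],
])

```text
clock: 7.32
position: [0.5456, -0.2326, 0.1359]
ee_rot: [2.474, 1.936, 0.001]
force: [0.8, 0.7, -0.2]
width: 0.149
gripper_force: 60.0
```

>>> jog_arm([
  [[0.15, -0.04, 0], [0, 0, 0], 0.1],
  [[0.3, -0.07, 0], [0, 0, 0], 0.1],
  [[0.3, -0.07, 0], [0, 0, 0], 0.1],
])

```text
clock: 7.7
position: [0.5462, -0.2328, 0.1353]
ee_rot: [-2.472, -1.933, 0.003]
force: [-8.2, 2.7, 3.8]
width: 0.147
gripper_force: 60.0
```

>>> jog_arm([
  [[-0.3, 0.07, 0], [0, 0, 0], 0.1],
  [[-0.3, 0.07, 0], [0, 0, 0], 0.1],
])

```text
clock: 7.95
position: [0.5454, -0.2326, 0.1358]
ee_rot: [2.474, 1.936, 0.001]
force: [-0.3, 0.4, -0.7]
width: 0.147
gripper_force: 60.0
```

```bash
python3 - <<'E'
from h import *
s=arm.observe();print(s['clock'],s['position'],s['force'],s['ft_torque'])
b=cam('scene');i=b[0]['img'][230:370,190:330,::-1];cv2.imwrite('pics/s3.png',cv2.resize(i,None,fx=4,fy=4,interpolation=cv2.INTER_CUBIC))
E
```

```text
7.95 [ 0.54542355 -0.23255289  0.13583855] [-0.26511167  0.40569618 -0.74410282] [0.06936134 0.11878952 0.04240075]
```

View pics/s3.png

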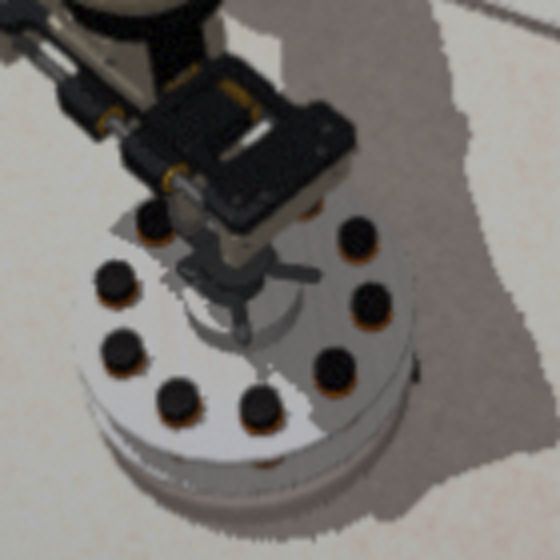

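The scene view shows the arms of the clip past the cap on both sides. The force rises after 0.6 mm more, so the bar is against the neck. I'll lower the clip gently and release it.

>>> jog_arm([
  [[0, 0, -0.25], [0, 0, 0], 0.1],
  [[0, 0, -0.5], [0, 0, 0], 0.1],
  [[0, 0, -0.5], [0, 0, 0], 0.1],
])

```text
clock: 8.38
position: [0.5453, -0.2325, 0.1304]
ee_rot: [-2.474, -1.936, 0.0]
force: [0.3, 0.6, -2.1]
width: 0.146
gripper_force: 60.0
```

>>> jog_arm([
  [[0, 0, 0], [0, 0, 0], 0.35],
  [[0, 0, 0], [0, 0, 0], 0.35],
  [[0, 0, 0], [0, 0, 0], 0.35],
  [[0, 0, 2], [0, 0, 0], 0.35],
  [[0, 0, 5], [0, 0, 0], 0.35],
  [[-2, 0, 9], [0, 0, 0], 0.35],
  [[-6, 3, 12], [0, 0, 0], 0.35],
  [[-10, 6, 13], [0, 0, 0], 0.35],
])

```text
clock: 9.38
position: [0.445, -0.1727, 0.2622]
ee_rot: [2.474, 1.933, 0.003]
force: [0.5, 1.4, 0.5]
width: 0.348
gripper_force: 0.0
```

>>> jog_arm([
  [[-4, 5, 0], [0, 0, 0], 0.35],
  [[-5, 10, 0], [0, 0, 0], 0.35],
  [[-5, 15, 0], [0, 0, 0], 0.35],
  [[-5, 15, 0], [0, 0, 0], 0.35],
])

```text
clock: 9.88
position: [0.3951, -0.0192, 0.261]
ee_rot: [-2.468, -1.943, -0.002]
force: [-0.0, -1.0, -0.7]
width: 0.349
gripper_force: 0.0
```

```bash
python3 - <<'E'
from h import *
s=arm.observe();print(s['clock'],s['position'],s['force'])
b=cam('scene');t=cam('top');f=lambda i:cv2.resize(i[...,::-1],None,fx=3,fy=3,interpolation=cv2.INTER_CUBIC)
cv2.imwrite('pics/s4.png',np.hstack([f(b[0]['img'][240:360,190:310]),f(t[0]['img'][140:260,420:540])]))
V=cloud(t);m=(V[...,2]>.135)&(V[...,2]<.175)&(np.hypot(V[...,0]-.545,V[...,1]+.232)<.04);p=V[m];print(m.sum(),np.median(p,0))
E
```

```text
9.875 [ 0.3951467  -0.01918017  0.26098863] [-0.02826804 -0.96251627 -0.69901366]
116 [ 0.5450951  -0.22871822  0.15511467]
```

View pics/s4.png

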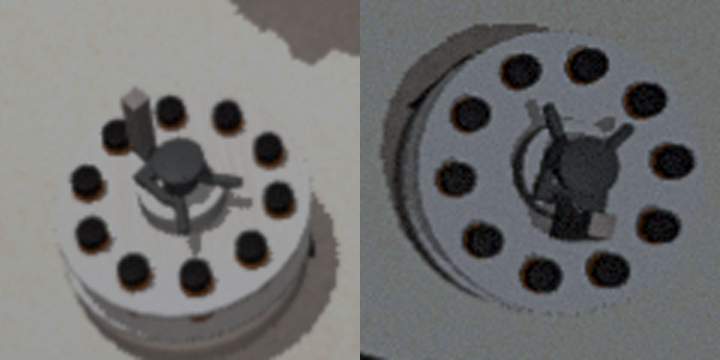

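The clip is seated around the neck under the cap and upright. Its post is 37.6 mm from the spindle axis, which matches the 37 mm expected.

```bash
python3 -c "from cell import arm;print(arm.sign_off())"
```

```text
the job is handed in; nothing more can be done
None
```

The large clip is snapped fully home around the spindle neck and released, the small clip and collar were not touched, and the job was handed in at about 10 s on the robot's clock.

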